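# Close a slip-casting test mould and hold it shut against its seal

### The arm

A 7-joint arm with a two-finger parallel gripper is mounted at the origin on the work surface. World frame = base frame: x ahead of the robot, y to its left, z up, the work surface at z = 0. Lengths are in m, angles in rad, forces in N, time in s.
With the tool pointing down it reaches from about 0.35 to 0.9 m from the base axis. Payload 7.2 kg.
Tool frame: the origin (TCP) lies at the very end of the fingers, on their centre line; the grasp point (between the pads) lies 19 mm behind it; z points along the fingers, y is the line along which they close (so a half turn about z gives the same grasp; the last joint's range is limited). The gripper opens to 88 mm and grips with 3 to 60 N. Pads are 20 mm wide; open, the fingers measure 115 mm over their backs; the gripper's body (75 mm by 178 mm) begins 61 mm behind the grasp point.
Start: joints at [-1.197, 0.411, -0.013, 1.596, 0.006, 1.134, -0.082], TCP at [0.267, 0.565, 0.223] pointing down, gripper open.
Joint ranges: [-2.95, 2.95], [-0.29, 1.99], [-1.47, 1.44], [0.14, 2.54], [-1.03, 4.17], [0.13, 1.85], [-2.86, 2.86]. Speed limits (rad/s): [2.39, 2.39, 3.01, 3.01, 3.14, 3.14, 3.14].

### API

Orientations are given as a rotation vector (axis times angle).
In Python, from cell import manip, cams gives the robot as it stands. The module is installed in compiled form; this text tells all that it offers.
- The arm moves only by the tool send_rows, never from a script. Its argument "steps" is a list of rows, each a list of 6 numbers: the shift along the tool's x, y, z in cm, then the turn, a rotation vector about the tool's x, y, z in degrees. A call has exactly 10 rows; each row shifts and turns the commanded pose from where the row before left it, along the tool's axes as they then stand; what a row does not reach is not made up. A row lasts 1/12 s, in which the tool goes at most 41.7 mm and 7.16 degrees, less where a joint would pass 70% of its speed; a pose out of reach is approached as far as the arm can. A call with a gripper value outside its range is refused whole. "jaw" is the finger opening in cm, from 0 to 8.78, set as the call begins (left out, the last holds). The fingers move at their own pace and stop on an object; "grip_force" is the grip in N (left out, the last holds). Time passes only in rows, so rows that do not move let the fingers close, or fill a call up. It gives the time, the measured TCP pose, the force, the opening and the grip force at its end, in the units of the state.
- manip.observe(): the state, without advancing time (a new reading comes with each control period).
- cams.grab_frame(name): name is "scene" or "top"; returns the picture (420x560x3 uint8, red, green, blue); there is no depth.
- cams.camera_model(name): a dict with "intrinsics" (3x3 intrinsics, pixels), "eye" and "orientation" of the camera in the world. Camera axes: x right, y down, z forward; pixel columns grow to the right and rows downward; lengths in m; the calibration is good to about 2 mm. A picture is of the moment at which its call begins. camera_model takes no time and is no camera call.
- manip.finish_job(): hands the job in; it is judged then, once.
The state is a dict: "time_s": time; "qpos": joint angles; "dq": joint speeds; "effort": joint torques, N m; "tcp_pos": TCP position; "orientation": TCP orientation; "wrist_force": force on the tool from outside, world axes, zero at the start; "wrist_torque": the same for the moment, N m; "gripper_width": opening from 0.0 (shut) to 1.0 (fully open); "finger_force": force on a finger pad.
Only numpy, scipy, OpenCV 4.12 (cv2) and the standard library are available. Lean on these libraries where they do the work, as an engineer would, in place of code of your own. Each camera call takes 0.05 s, during which the arm holds its last target. There are 200 camera calls.

### The job

Get the plaster test mould ready to be filled: first turn the red bar of its drain coupling clockwise (seen from above) until it stops, bar in line with the pipe. Then pick the upper mould half (the slab with the blue handle) off the wooden board, lower it over the two brass dowels, and press it down against the spring-loaded seal until the two halves meet flush. Finish while still holding it pressed shut with the gripper, and leave the jar, beaker, meter and scraper where they are.

Things in the scene. Friction and masses are not known exactly. Their poses are not given: they have to be found in the camera images.
- mould: Lower mould half, fixed: off-white plaster block 170 x 100 mm (x by y) on an aluminium foot 200 x 130 x 8 mm, yawed up to 23 degrees; origin on the bench under its centre. Flat top (mating) face 50 mm above the bench, with two brass dowels and, round the cavity, a black seal frame 78 x 58 mm. A copper pipe leaves the -x end (nearest the robot) to the drain coupling at x = -135 mm, y = 0.
- mould_face (a point): Centre of the lower half's mating face, midway between the dowels, 50 mm above the bench; axes as the mould.
- dowel1 (a point): Tip of the brass dowel at the mould's x = +55 mm, y = 0. 12 mm diameter, standing 22 mm above the mating face: the lowest 12 mm cylindrical, the upper 10 mm a cone narrowing to 5 mm.
- dowel2 (a point): Tip of the same kind of dowel at the mould's x = -55 mm, y = 0.
- seal (a joint): How far the black seal frame is pressed down, in m: 0 when it stands 6 mm above the mating face, 0.006 when level with the face. On springs: yields at 8 N, level with the face at 14 N, springs back when released. The upper half's own weight (about 5 N) does not push it down.
- drain (a joint): Angle of the drain coupling, rad: grows as it turns clockwise seen from above; 1.3 is its stop (tight), where the bar lies along the mould's x axis, in line with the pipe. Starts 0.8 to 1.3 rad short of the stop. About 0.1 N m of friction, stays where it is left.
- drain_grip (a point): Point on the coupling's vertical axis, 78 mm above the bench, at the height to grip: centre of the red bar, 56 mm long (this point's x axis), 16 mm wide (its y axis), from 54 to 90 mm above the bench. Below the bar a brass hex collar, 42 mm across, reaches up to 55 mm.
- board: Wooden drying board 220 x 150 x 14 mm, fixed flat on the bench, on which the upper half lies at the start; origin under its centre.
- cover: Upper mould half, loose, about 0.5 kg: off-white plaster slab 150 x 84 x 24 mm (x, y, z), origin at the centre of its flat underside. Two 14 mm through holes at x = +55 and -55 mm, y = 0 fit the dowels, either way round. On top in the middle a solid blue handle 62 mm long (x), 22 mm wide (y), from 24 to 66 mm above the underside.
- cover_grip (a point): Centre of the blue handle, 50 mm above the slab's underside: the point to grip, fingers closing along the cover's y; axes as the cover.
- cover_end1 (a point): Point on the cover's underside 70 mm from its centre along +x.
- cover_end2 (a point): Point on the cover's underside 70 mm from its centre along -x.
- jar: Closed jar of orange-brown slip with black lid, 72 mm diameter, 85 mm high, loose bystander; origin at the centre of its underside.
- beaker: Empty glass beaker, 70 mm diameter, 85 mm high, loose bystander; origin at the centre of its underside.
- meter: Black hand-held meter with orange keys lying flat, 140 x 66 x 24 mm, loose bystander; origin under its centre.
- scraper: Steel scraper with a wooden handle, 180 mm long, lying flat, loose bystander.
There are look-alikes about, which are no part of the job. What is shaped like the cover but green or purple is not meant.

How it is judged:
On the way, in this order (a step that is already met when the one before it is completed fails the run):
1. the drain coupling is turned clockwise to its stop (value of joint drain above 1.2 rad), for 0.2 s.
2. the upper half sits over both dowels (horizontal distance between cover and mould_face below 0.004 m and angle between the x axis of cover and the x axis of mould, either way round below 0.06 rad and z of each of cover_end1, cover_end2 in the frame of mould_face below 0.012 m), for 0.1 s.
At the end, for the whole second after the job is handed in: The coupling is within 0.1 rad of its stop; the upper half is on both dowels (centred within 4 mm, aligned within 0.06 rad), both of its ends within 2 mm of the lower half's face with the seal pushed down, at rest, and the gripper's fingers still press on it (more than 3 N) (value of joint drain above 1.2 rad and horizontal distance between cover and mould_face below 0.004 m and angle between the x axis of cover and the x axis of mould, either way round below 0.06 rad and z of each of cover_end1, cover_end2 in the frame of mould_face below 0.002 m and value of joint seal above 0.004 m and contact force between the fingers and cover above 3 N and linear speed of cover below 0.02 m/s); the arm keeps its last pose, push and grip.
It fails at once if a bystander is shoved more than 30 mm (distance of any of jar, beaker, meter, scraper from where it was at the start of the episode above 0.03 m).
It fails at once if the jar or the beaker is tipped over (angle between any of jar, beaker's own z axis and vertical above 0.6 rad).
It also fails if it takes over 54 s, if anything falls off the work surface, if the arm or the gripper's body presses on something with over 40 N, if the wrist force passes 120 N, or if a joint passes its speed limit or range.

## Working session

There is one attempt and no reset: what is moved stays moved. The work goes in short steps, Python scripts to look and compute and a tool call to move; the robot and the scene stay as the last step left them, time stands still between calls to the robot, and variables do not carry over. Pictures are saved under pics/ and viewed, at most 10 in all, crops included, and the job is handed in when it is done.

Besides the shell and the picture viewer there is one more tool, called after "Call:" as a command line: name --pt "numbers of a row" for each row, then --argument value for the rest. send_rows: Moves the arm, as the interface text tells. Its arguments: {"type":"object","properties":{"steps":{"type":"array","items":{"type":"array","items":{"type":"number"}}},"jaw":{"type":"number"},"grip_force":{"type":"number"}},"required":["steps"]}

```bash
mkdir -p pics; cat > h.py <<'E'
import numpy as np, cv2
from scipy.spatial.transform import Rotation as R
from cell import manip, cams
def cam(n):
    m=cams.camera_model(n); K=np.array(m["intrinsics"]); e=np.array(m["eye"]); O=np.array(m["orientation"])
    if O.shape!=(3,3): O=R.from_rotvec(O).as_matrix()
    return K,e,O
def ray(n,uv,z):
    K,e,O=cam(n); d=O@np.linalg.inv(K)@np.array([uv[0],uv[1],1.]); return e+d*(z-e[2])/d[2]
def proj(n,p):
    K,e,O=cam(n); q=K@(O.T@(np.array(p)-e)); return q[:2]/q[2]
E
python3 - <<'E'
from h import *
for n in("scene","top"):
    f=cams.grab_frame(n); np.save(n+"0.npy",f); cv2.imwrite(f"pics/{n}0.png",f[:,:,::-1]); print(n,cams.camera_model(n))
s=manip.observe(); print({k:np.round(v,3) for k,v in s.items()})
E
```

```text
scene {'intrinsics': array([[477.93163308,   0.        , 274.710775  ],
       [  0.        , 477.93163308, 214.22827299],
       [  0.        ,   0.        ,   1.        ]]), 'eye': array([1.0803445 , 0.20268237, 1.04204231]), 'orientation': array([-1.44339739, -2.37747273,  0.69217062])}
top {'intrinsics': array([[393.04372375,   0.        , 277.5847978 ],
       [  0.        , 393.04372375, 210.28216881],
       [  0.        ,   0.        ,   1.        ]]), 'eye': array([ 0.35046913, -0.0768312 ,  1.07631891]), 'orientation': array([-2.11181972,  2.14902215, -0.21332752])}
{'time_s': np.float64(0.1), 'qpos': array([-1.197,  0.412, -0.013,  1.597,  0.006,  1.134, -0.082]), 'dq': array([-0.   , -0.001,  0.001, -0.002,  0.001, -0.002, -0.   ]), 'effort': array([ 3.0000e-03, -5.8909e+01,  6.4400e-01, -2.9172e+01, -5.4000e-02,
        1.4000e-02,  0.0000e+00]), 'tcp_pos': array([0.267, 0.565, 0.222]), 'orientation': array([-6.880e-01, -3.065e+00,  2.000e-03]), 'wrist_force': array([ 0.333, -0.408, -0.227]), 'wrist_torque': array([ 0.046, -0.035,  0.008]), 'finger_force': np.float64(0.0), 'gripper_width': np.float64(1.001)}
```

View pics/scene0.png

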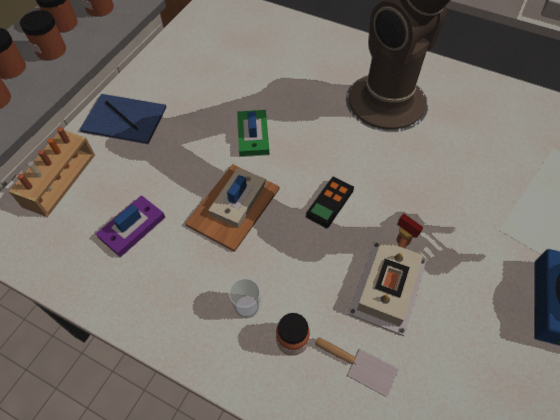

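View pics/top0.png

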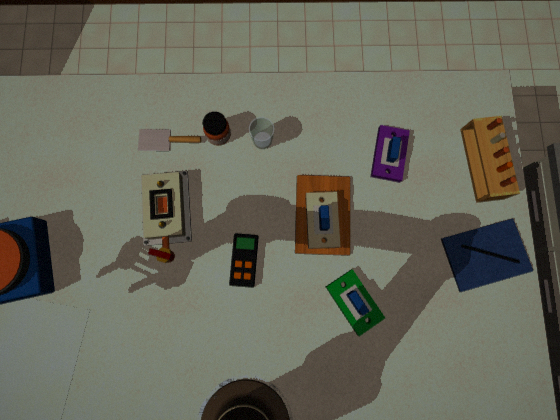

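The scene view shows the mould at about (390,285), the red bar at (410,225), the wooden board with the cover at (235,195), the meter at (330,200), the jar at (293,333), the beaker at (245,297) and the scraper at (355,365). In the top view the cover is at (324,217), the mould at (162,205) and the bar at (160,255).

Blue-handled candidates (top view): 
- (324,217): off-white slab on the wooden board. This is my choice, by its colour and the board.
- (393,150): purple, rejected.
- (357,300): green, rejected.

Next I measure by colour masks and check the choice in a crop.

```bash
cat >> h.py <<'E'
def blob(f,kind,box):
    h=cv2.cvtColor(f,cv2.COLOR_RGB2HSV); 
    m={'blue':cv2.inRange(h,(100,110,40),(130,255,255)),
       'red':cv2.inRange(h,(0,180,60),(5,255,255))|cv2.inRange(h,(172,180,60),(180,255,255)),
       'white':cv2.inRange(h,(10,20,150),(35,90,255)),
       'black':cv2.inRange(h,(0,0,0),(180,255,60))}[kind]
    z=np.zeros_like(m); x0,y0,x1,y1=box; z[y0:y1,x0:x1]=m[y0:y1,x0:x1]
    cs,_=cv2.findContours(z,cv2.RETR_EXTERNAL,cv2.CHAIN_APPROX_NONE)
    return max(cs,key=cv2.contourArea)[:,0,:].astype(float)
def rect(n,c,z):
    p=np.array([ray(n,q,z)[:2] for q in c])
    (cx,cy),(w,h),a=cv2.minAreaRect((p*1000).astype(np.float32))
    if h>w: w,h,a=h,w,a+90
    return np.round([cx,cy,w,h,(a+90)%180-90],1)
E
python3 - <<'E'
from h import *
t=np.load("top0.npy"); s=np.load("scene0.npy")
print("tcp",proj("top",[.267,.565,.222]),proj("scene",[.267,.565,.222]))
tb=dict(h=(305,195,345,240),r=(140,235,185,275),m=(135,165,185,238)); sb=dict(h=(222,172,252,206),r=(390,205,430,240),m=(350,240,430,330))
for n,f,b in(("top",t,tb),("scene",s,sb)):
    for nm,k,z in(("h","blue",.08),("r","red",.09),("m","white",.05),("h2","white",.038)):
        bb=b.get(nm) or ((295,180,355,255) if n=="top" else (195,160,275,240))
        c=blob(f,k,bb); print(n,nm,rect(n,c,z),c.min(0),c.max(0))
a=cv2.resize(t[160:290,130:360],None,fx=3,fy=3,interpolation=2); b=cv2.resize(s[150:330,200:440],None,fx=1,fy=1)
cv2.imwrite("pics/crop1.png",a[:,:,::-1])
cv2.imwrite("pics/crop2.png",cv2.resize(s[190:340,340:450],None,fx=4,fy=4,interpolation=2)[:,:,::-1])
E
```

```text
tcp [-36.5974086  330.96480578] [620.65814855 195.65213955]
top h [ 518.1 -211.8   57.8   23.9    0.9] [319. 206.] [329. 228.]
top r [431.  205.   53.4  14.1  72.9] [149. 249.] [170. 259.]Traceback (most recent call last):
  File "<stdin>", line 8, in <module>
  File "h.py", line 20, in blob
    return max(cs,key=cv2.contourArea)[:,0,:].astype(float)
           ~~~^^^^^^^^^^^^^^^^^^^^^^^^
ValueError: max() iterable argument is empty
```

```bash
python3 - <<'E'
from h import *
t=np.load("top0.npy"); s=np.load("scene0.npy")
ht=cv2.cvtColor(t,cv2.COLOR_RGB2HSV);hs=cv2.cvtColor(s,cv2.COLOR_RGB2HSV)
for h,ps in((ht,[(148,185),(178,220),(313,205),(335,215),(120,190),(186,230)]),(hs,[(372,290),(410,310),(245,205),(340,270),(365,318)])):
    print([h[v,u].tolist() for u,v in ps])
cv2.imwrite("pics/crop1.png",cv2.resize(t[160:290,130:360],None,fx=3,fy=3,interpolation=2)[:,:,::-1])
cv2.imwrite("pics/crop2.png",cv2.resize(s[190:340,340:450],None,fx=4,fy=4,interpolation=2)[:,:,::-1])
E
```

```text
[[27, 66, 123], [29, 66, 127], [29, 57, 121], [19, 81, 88], [42, 33, 130], [20, 31, 73]]
[[22, 48, 155], [8, 21, 148], [16, 54, 109], [23, 20, 156], [9, 18, 100]]
```

View pics/crop1.png

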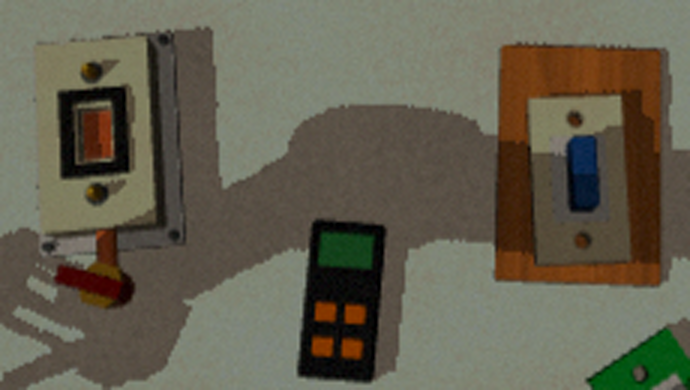

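View pics/crop2.png

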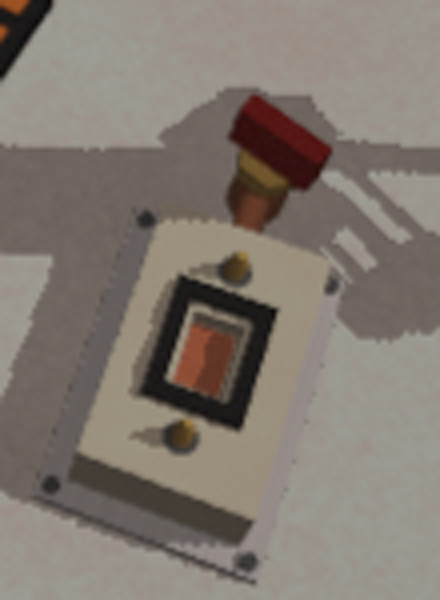

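The crops confirm the choice: an off-white slab with a blue handle, on the wooden board. The mould has brass dowels at crop1 (92,71) and (96,193), and the red bar is about 90° off the pipe.

```bash
python3 - <<'E'
from h import *
t=np.load("top0.npy"); s=np.load("scene0.npy")
def comp(m,seed,close=0):
    if close: m=cv2.morphologyEx(m,cv2.MORPH_CLOSE,np.ones((close,close)))
    _,l=cv2.connectedComponents(m); l=(l==l[seed[1],seed[0]]).astype(np.uint8)
    cs,_=cv2.findContours(l,cv2.RETR_EXTERNAL,cv2.CHAIN_APPROX_NONE); return max(cs,key=cv2.contourArea)[:,0].astype(float)
for n,f,fs,ss,cs_,hs,rs,fl,fl2 in(("top",t,(148,185),(161,191),(320,200),(324,225),(152,251),(20,45,95),(20,45,60)),("scene",s,(372,290),(380,295),(250,200),(235,190),(408,222),(12,30,120),(0,0,0))):
    h=cv2.cvtColor(cv2.GaussianBlur(f,(3,3),0),cv2.COLOR_RGB2HSV); h0=cv2.cvtColor(f,cv2.COLOR_RGB2HSV)
    c=comp(cv2.inRange(h,fl,(40,105,255)),fs); print(n,"face",rect(n,c,.05),"want 170x100")
    dk=cv2.inRange(h0,(0,0,0),(180,255,50)); B=np.zeros_like(dk)
    x0,y0,x1,y1=(140,180,180,225) if n=="top" else (370,255,412,300); B[y0:y1,x0:x1]=dk[y0:y1,x0:x1]
    q=cv2.findNonZero(B)[:,0].astype(float); print(n,"seal",rect(n,q,.056),"want 78x58",len(q))
    bl=cv2.inRange(h0,(100,110,30),(130,255,255)); x0,y0,x1,y1=(305,195,345,240) if n=="top" else (222,172,252,206)
    B=np.zeros_like(bl);B[y0:y1,x0:x1]=bl[y0:y1,x0:x1]; q=cv2.findNonZero(B)[:,0].astype(float); print(n,"handle",rect(n,q,.08),"62x22")
    rd=cv2.inRange(h0,(0,170,40),(4,255,255))|cv2.inRange(h0,(172,170,40),(180,255,255)); x0,y0,x1,y1=(140,235,185,275) if n=="top" else (390,205,430,240)
    B=np.zeros_like(rd);B[y0:y1,x0:x1]=rd[y0:y1,x0:x1]; q=cv2.findNonZero(B)[:,0].astype(float); print(n,"bar",rect(n,q,.09),"56x16")
# hand-read points
def P(u,v): return u/3+130,v/3+160
def Q(u,v): return u/4+340,v/4+190
for nm,a,z in(("d1",P(92,69),.072),("d2",P(96,191),.072),("hole1",P(574,118),.038),("hole2",P(583,240),.038),("c1",P(529,98),.038),("c2",P(619,94),.038),("c3",P(631,262),.038),("c4",P(539,264),.038),("m1",P(35,40),.05),("m2",P(144,34),.05),("m3",P(157,224),.05),("m4",P(44,236),.05)): print(nm,np.round(ray("top",a,z)*1000,0)[:2])
for nm,a,z in(("d2s",Q(237,256),.072),("d1s",Q(183,424),.072),("seal a",Q(181,273),.056),("b",Q(278,311),.056),("c",Q(238,430),.056),("d",Q(139,393),.056),("bar",Q(252,95),.09),("bar",Q(331,150),.09),("bar",Q(320,187),.054),("bar",Q(229,135),.09)): print(nm,np.round(ray("scene",a,z)*1000,0)[:2])
E
```

```text
top face [566.4 216.5 171.5  99.5   4.6] want 170x100
top seal [567.9 215.1 117.3  59.3   4.4] want 78x58 442
top handle [ 517.9 -211.7   58.    24.2    0.9] 62x22
top bar [431.  204.9  53.5  14.5  73.3] 56x16
scene face [562.8 216.6 177.2 105.4   3.6] want 170x100
scene seal [569.9 215.8 112.9  56.    4.4] want 78x58 433
scene handle [ 530.4 -206.2   77.8   32.2    2.4] 62x22
scene bar [442.9 204.8  56.4  32.   73.5] 56x16
d1 [617. 213.]
d2 [509. 205.]
hole1 [ 573. -212.]
hole2 [ 463. -216.]
c1 [ 593. -172.]
c2 [ 595. -254.]
c3 [ 443. -258.]
c4 [ 442. -176.]
m1 [650. 271.]
m2 [654. 174.]
m3 [482. 157.]
m4 [473. 255.]
d2s [514. 210.]
d1s [624. 219.]
seal a [530. 186.]
b [527. 243.]
c [606. 247.]
d [610. 191.]
bar [420. 182.]
bar [435. 234.]
bar [438. 238.]
bar [452. 179.]
```

```bash
cat >> h.py <<'E'
def go(x,y,z,yaw):   # target TCP (mm) and yaw of tool y (deg): shift in tool axes now, and after the turn
    s=manip.observe(); r=R.from_rotvec(s["orientation"]); M=r.as_matrix()
    yn=np.degrees(np.arctan2(M[1,1],M[0,1])); a=np.radians(yaw)
    T=np.array([[np.sin(a),np.cos(a),0],[-np.cos(a),np.sin(a),0],[0,0,-1]]); T[:,0]=np.cross(T[:,1],T[:,2])
    d=np.array([x,y,z])/1000-s["tcp_pos"]
    print("t",round(float(s["time_s"]),2),"tcp",np.round(s["tcp_pos"]*1000,1),"yaw",round(yn,1),"F",np.round(s["wrist_force"],1),"ff",round(float(s["finger_force"]),1),"w",round(float(s["gripper_width"])*87.8,1))
    print("turn",np.round(np.degrees((r.inv()*R.from_matrix(T)).as_rotvec()),2),"shift now cm",np.round(M.T@d*100,2),"shift after turn",np.round(T.T@d*100,2))
E
python3 -c "
from h import *
go(431.5,205,150,-16.7)"
```

```text
t 0.1 tcp [267.  564.6 221.9] yaw 64.7 F [ 0.3 -0.4 -0.2] ff 0.0 w 87.8
turn [-7.000e-02  6.000e-02  8.139e+01] shift now cm [-30.24 -25.46   7.23] shift after turn [-29.71  26.09   7.19]
```

Call:
send_rows --pt "-3 -2.5 0.7 0 0 0" --pt "-3 -2.5 0.7 0 0 0" --pt "-3 -2.5 0.7 0 0 0" --pt "-3 -2.5 0.7 0 0 0" --pt "-3 -2.5 0.7 0 0 0" --pt "-3 -2.5 0.7 0 0 0" --pt "-3 -2.5 0.7 0 0 0" --pt "-3 -2.5 0.7 0 0 0" --pt "-3 -2.5 0.7 0 0 0" --pt "-3 -2.5 0.7 0 0 0" --jaw 5

```text
time_s: 0.93
tcp_pos: [0.4318, 0.2089, 0.1523]
orientation: [0.688, 3.065, 0.0]
wrist_force: [1.2, -0.4, 1.1]
gripper_width: 0.568
finger_force: 0.0
```

Call:
send_rows --pt "0 0 0 0 0 7" --pt "0 0 0 0 0 7" --pt "0 0 0 0 0 7" --pt "0 0 0 0 0 7" --pt "0 0 0 0 0 7" --pt "0 0 0 0 0 7" --pt "0 0 0 0 0 7" --pt "0 0 0 0 0 7" --pt "0 0 0 0 0 7" --pt "0 0 0 0 0 7"

```text
time_s: 1.77
tcp_pos: [0.4313, 0.2106, 0.1524]
orientation: [-2.328, -2.109, 0.001]
wrist_force: [-0.0, 0.4, 0.2]
gripper_width: 0.569
finger_force: 0.0
```

Call:
send_rows --pt "0 0 0 0 0 6" --pt "0 0 0 0 0 5.4" --pt "0 0 0 0 0 0" --pt "0 0 0 0 0 0" --pt "0 0 0 0 0 0" --pt "0 0 0 0 0 0" --pt "0 0 0 0 0 0" --pt "0 0 0 0 0 0" --pt "0 0 0 0 0 0" --pt "0 0 0 0 0 0"

```text
time_s: 2.6
tcp_pos: [0.4316, 0.2107, 0.1527]
orientation: [-2.52, -1.875, -0.0]
wrist_force: [-0.4, -0.4, 0.0]
gripper_width: 0.57
finger_force: 0.0
```

```bash
python3 -c "
from h import *
go(431.5,205,59.5,-16.7)"
```

```text
t 2.6 tcp [431.6 210.7 152.7] yaw -16.7 F [-0.4 -0.4  0. ] ff 0.0 w 50.1
turn [ 0. -0.  0.] shift now cm [-0.54  0.16  9.32] shift after turn [-0.54  0.16  9.32]
```

Call:
send_rows --pt "-0.1 0 1.2 0 0 0" --pt "-0.1 0 1.2 0 0 0" --pt "-0.1 0.1 1.2 0 0 0" --pt "-0.1 0.1 1.2 0 0 0" --pt "-0.1 0 1.2 0 0 0" --pt "0 0 1.2 0 0 0" --pt "0 0 1.2 0 0 0" --pt "0 0 0.9 0 0 0" --pt "0 0 0 0 0 0" --pt "0 0 0 0 0 0"

```text
time_s: 3.43
tcp_pos: [0.4319, 0.2052, 0.0595]
orientation: [2.521, 1.875, -0.001]
wrist_force: [0.5, 0.7, -0.4]
gripper_width: 0.569
finger_force: 0.0
```

Call:
send_rows --pt "0 0 0 0 0 0" --pt "0 0 0 0 0 0" --pt "0 0 0 0 0 0" --pt "0 0 0 0 0 0" --pt "0 0 0 0 0 0" --pt "0 0 0 0 0 0" --pt "0 0 0 0 0 0" --pt "0 0 0 0 0 0" --pt "0 0 0 0 0 0" --pt "0 0 0 0 0 0" --jaw 0.5 --grip_force 20

```text
time_s: 4.27
tcp_pos: [0.4317, 0.2056, 0.0599]
orientation: [-2.52, -1.875, 0.0]
wrist_force: [-2.5, 0.1, 6.1]
gripper_width: 0.181
finger_force: 20.0
```

```bash
python3 -c "
from h import *
go(431.5,205,59.5,-85.4);print(manip.observe()['wrist_torque'])
f=cams.grab_frame('scene');cv2.imwrite('pics/g1.png',cv2.resize(f[150:330,340:500],None,fx=3,fy=3)[:,:,::-1])"
```

```text
t 4.27 tcp [431.7 205.6  59.9] yaw -16.7 F [-2.5  0.1  6.1] ff 20.0 w 15.9
turn [-4.000e-02  1.000e-02  6.871e+01] shift now cm [-0.07  0.    0.04] shift after turn [-0.02  0.06  0.04]
[0.0245038  0.70761506 0.07451607]
```

View pics/g1.png

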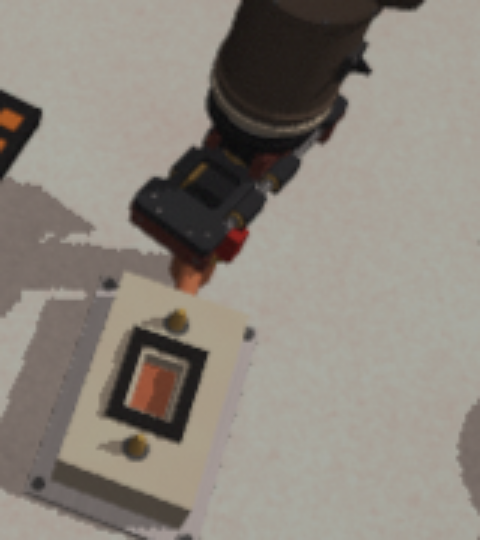

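The fingers hold the bar (crop (215,240)) at an opening of 15.9 mm, which matches its 16 mm width. Now I turn it clockwise.

Call:
send_rows --pt "0 0 0 0 0 6" --pt "0 0 0 0 0 6" --pt "0 0 0 0 0 6" --pt "0 0 0 0 0 6" --pt "0 0 0 0 0 6" --pt "0 0 0 0 0 6" --pt "0 0 0 0 0 6" --pt "0 0 0 0 0 6" --pt "0 0 0 0 0 6" --pt "0 0 0 0 0 6" --grip_force 30

```text
time_s: 5.15
tcp_pos: [0.4314, 0.2058, 0.0599]
orientation: [-3.12, -0.357, 0.002]
wrist_force: [-3.5, 2.1, 6.6]
gripper_width: 0.179
finger_force: 30.0
```

Call:
send_rows --pt "0 0 0 0 0 4" --pt "0 0 0 0 0 3" --pt "0 0 0 0 0 2" --pt "0 0 0 0 0 1" --pt "0 0 0 0 0 1" --pt "0 0 0 0 0 0" --pt "0 0 0 0 0 0" --pt "0 0 0 0 0 0" --pt "0 0 0 0 0 0" --pt "0 0 0 0 0 0"

```text
time_s: 5.98
tcp_pos: [0.4315, 0.2059, 0.0599]
orientation: [-3.141, -0.067, 0.001]
wrist_force: [-4.2, 1.8, 6.6]
gripper_width: 0.182
finger_force: 30.6
```

```bash
python3 -c "
from h import *
go(431.5,205,59.5,-85.4);print(manip.observe()['wrist_torque'])"
```

```text
t 5.98 tcp [431.5 205.9  59.9] yaw -87.6 F [-4.2  1.8  6.6] ff 30.6 w 16.0
turn [-0.02  0.05 -2.16] shift now cm [0.   0.09 0.04] shift after turn [-0.    0.09  0.04]
[0.1030693  0.95637494 0.78320034]
```

Torque is 0.78 N m, well above the 0.1 N m of friction, and the bar lines up with the pipe, so it is at its stop. I release and lift.

Call:
send_rows --pt "0 0 0 0 0 0" --pt "0 0 0 0 0 0" --pt "0 0 0 0 0 0" --pt "0 0 0 0 0 0" --pt "0 0 -1.5 0 0 0" --pt "0 0 -3 0 0 0" --pt "0 0 -3 0 0 0" --pt "0 0 -3 0 0 0" --pt "0 0 -3 0 0 0" --pt "0 0 0 0 0 0" --jaw 5

```text
time_s: 6.82
tcp_pos: [0.4348, 0.206, 0.1992]
orientation: [-3.136, -0.061, -0.009]
wrist_force: [1.2, 0.7, 0.6]
gripper_width: 0.569
finger_force: 0.0
```

```bash
python3 -c "
from h import *
go(518,-213.5,150,-88.4)"
```

```text
t 6.82 tcp [434.8 206.  199.2] yaw -87.8 F [1.2 0.7 0.6] ff 0.0 w 50.0
turn [-0.26 -0.33  0.62] shift now cm [ 6.67 42.26  4.77] shift after turn [ 7.15 42.17  4.92]
```

Call:
send_rows --pt "0.6 3.9 0 0 0 0.6" --pt "0.6 3.9 0 0 0 0" --pt "0.6 3.9 0 0 0 0" --pt "0.7 3.9 0 0 0 0" --pt "0.7 3.9 0 0 0 0" --pt "0.7 3.9 0.4 0 0 0" --pt "0.7 3.9 0.8 0 0 0" --pt "0.7 3.9 0.8 0 0 0" --pt "0.7 3.9 0.8 0 0 0" --pt "0.7 3.9 0.8 0 0 0"

```text
time_s: 7.65
tcp_pos: [0.5108, -0.1843, 0.1574]
orientation: [-3.141, -0.047, 0.001]
wrist_force: [1.1, -0.0, -0.4]
gripper_width: 0.569
finger_force: 0.0
```

Call:
send_rows --pt "0.2 3.1 1 0 0 0" --pt "0 0 0 0 0 0" --pt "0 0 0 0 0 0" --pt "0 0 0 0 0 0" --pt "0 0 0 0 0 0" --pt "0 0 0 0 0 0" --pt "0 0 0 0 0 0" --pt "0 0 0 0 0 0" --pt "0 0 0 0 0 0" --pt "0 0 0 0 0 0"

```text
time_s: 8.48
tcp_pos: [0.514, -0.2129, 0.1488]
orientation: [-3.141, -0.047, -0.001]
wrist_force: [0.0, 0.9, 1.2]
gripper_width: 0.571
finger_force: 0.0
```

```bash
python3 -c "
from h import *
go(518,-213.5,46,-88.4)
f=cams.grab_frame('top'); s=cams.grab_frame('scene')
for n,f,b in(('top',f,(130,225,195,275)),('scene',s,(380,195,440,250))):
  c=blob(f,'red',b); print(n,rect(n,c,.09))
"
```

```text
t 8.48 tcp [ 514.  -212.9  148.8] yaw -88.3 F [0.  0.9 1.2] ff 0.0 w 50.1
turn [-0.01 -0.02  0.13] shift now cm [ 0.4   0.08 10.28] shift after turn [ 0.4   0.07 10.28]
top [430.7 205.   53.   14.9   2.2]
scene [434.9 205.   56.3  14.1   4. ]
```

Call:
send_rows --pt "0.1 0 1.2 0 0 0" --pt "0.1 0 1.2 0 0 0" --pt "0.1 0.1 1.2 0 0 0" --pt "0.1 0 1.2 0 0 0" --pt "0 0 1.2 0 0 0" --pt "0 0 1.2 0 0 0" --pt "0 0 1.2 0 0 0" --pt "0 0 1 0 0 0" --pt "0 0 0.9 0 0 0" --pt "0 0 0 0 0 0"

```text
time_s: 9.42
tcp_pos: [0.5169, -0.2139, 0.0438]
orientation: [-3.141, -0.046, 0.004]
wrist_force: [-1.7, -0.8, -0.1]
gripper_width: 0.569
finger_force: 0.0
```

Call:
send_rows --pt "0 0 0 0 0 0" --pt "0 0 0 0 0 0" --pt "0 0 0 0 0 0" --pt "0 0 0 0 0 0" --pt "0 0 0 0 0 0" --pt "0 0 0 0 0 0" --pt "0 0 0 0 0 0" --pt "0 0 0 0 0 0" --pt "0 0 0 0 0 0" --pt "0 0 0 0 0 0" --jaw 0.5 --grip_force 45

```text
time_s: 10.25
tcp_pos: [0.5182, -0.2139, 0.0462]
orientation: [-3.141, -0.047, -0.001]
wrist_force: [-1.3, 2.3, 5.9]
gripper_width: 0.247
finger_force: 45.0
```

```bash
python3 -c "
from h import *
go(567,215.5,150,-85.6)"
```

```text
t 10.25 tcp [ 518.2 -213.9   46.2] yaw -88.3 F [-1.3  2.3  5.9] ff 45.0 w 21.7
turn [-0.03 -0.05 -2.69] shift now cm [  6.17 -42.79 -10.36] shift after turn [  8.16 -42.44 -10.38]
```

Call:
send_rows --pt "0 0 -0.6 0 0 0" --pt "0 0 -1 0 0 0" --pt "0 0 -1.4 0 0 0" --pt "0 0 -1.5 0 0 0" --pt "0 0 -1.5 0 0 -0.7" --pt "0 0 -1.5 0 0 -1" --pt "0 0 -1.5 0 0 -1" --pt "0 0 -1.5 0 0 0" --pt "0 0 -1 0 0 0" --pt "0 0 -0.5 0 0 0"

```text
time_s: 11.08
tcp_pos: [0.5181, -0.2146, 0.1672]
orientation: [3.139, 0.119, 0.002]
wrist_force: [0.3, -0.3, -3.9]
gripper_width: 0.247
finger_force: 45.0
```

Call:
send_rows --pt "0.2 -1 0 0 0 0" --pt "0.5 -2 0 0 0 0" --pt "0.5 -2.5 0 0 0 0" --pt "0.5 -2.5 0 0 0 0" --pt "0.5 -2.5 0 0 0 0" --pt "0.5 -2.5 0 0 0 0" --pt "0.5 -2.5 0 0 0 0" --pt "0.5 -2.5 0 0 0 0" --pt "0.5 -2.5 0 0 0 0" --pt "0.5 -2.5 0 0 0 0"

```text
time_s: 11.92
tcp_pos: [0.5462, 0.0209, 0.1647]
orientation: [3.139, 0.121, -0.003]
wrist_force: [0.9, -0.4, -4.4]
gripper_width: 0.248
finger_force: 44.9
```

Call:
send_rows --pt "0.5 -2.5 0 0 0 0" --pt "0.5 -2.5 0 0 0 0" --pt "0.5 -2.5 0 0 0 0" --pt "0.5 -2.5 0 0 0 0" --pt "0.5 -2.5 0 0 0 0" --pt "0.5 -2.5 0 0 0 0" --pt "0.4 -2.4 0 0 0 0" --pt "0 -1.2 0 0 0 0" --pt "0 0 0 0 0 0" --pt "0 0 0 0 0 0"

```text
time_s: 12.75
tcp_pos: [0.5658, 0.2067, 0.1648]
orientation: [3.138, 0.122, -0.002]
wrist_force: [-0.5, 0.2, -3.4]
gripper_width: 0.246
finger_force: 45.0
```

```bash
python3 -c "
from h import *
go(567,215.5,110,-85.6)
f=cams.grab_frame('top'); s=cams.grab_frame('scene');np.save('t2.npy',f);np.save('s2.npy',s)
a=cv2.resize(f[140:270,110:210],None,fx=4,fy=4,interpolation=2);b=cv2.resize(s[190:340,330:430],None,fx=4,fy=4,interpolation=2)[:520]
cv2.imwrite('pics/g3.png',np.hstack([a,b])[:,:,::-1])"
```

```text
t 12.75 tcp [565.8 206.7 164.8] yaw -85.5 F [-0.5  0.2 -3.4] ff 45.0 w 21.6
turn [0.08 0.09 0.06] shift now cm [ 0.19 -0.88  5.48] shift after turn [ 0.18 -0.87  5.48]
```

View pics/g3.png

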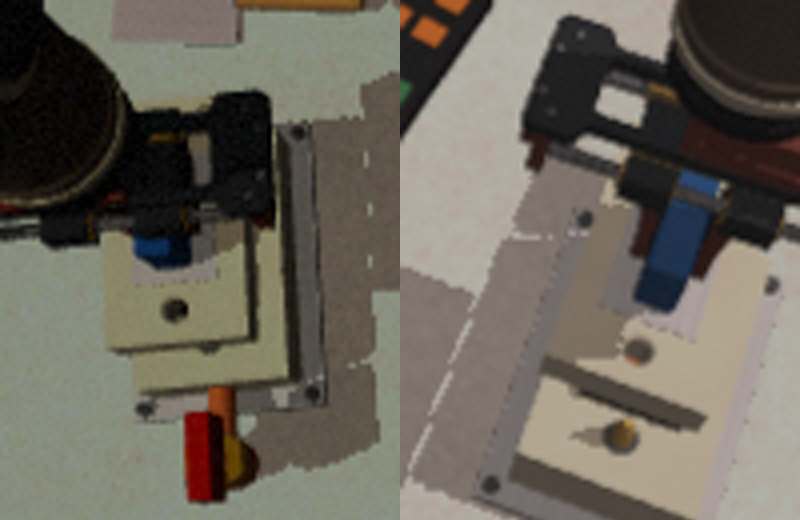

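The cover is held level over the mould, with its holes visible at crop left (175,310) and right (638,350). One front dowel shows at (620,432). I compare hole and dowel positions with the plan.

```bash
python3 - <<'E'
from h import *
z=.1566
print("h2 top",ray("top",(175/4+110,310/4+140),z)*1000); print("h1 scene",ray("scene",(238/4+330,350/4+190),z)*1000)
a=np.radians(4.5); t=np.array([565.8,206.7])
for k in(55,-55): print("expected",t+k*np.array([np.cos(a),np.sin(a)]))
# slab near edge corners, top face
for n,u in(("top",(105,350)),("top",(250,340))): print(n,ray(n,(u[0]/4+110,u[1]/4+140),z)*1000)
for n,u in(("scene",(145,355)),("scene",(308,416))): print(n,ray(n,(u[0]/4+330,u[1]/4+190),z)*1000)
print("dowel1 scene tip",ray("scene",(222/4+330,422/4+190),.072)*1000)
# mould near corners top z=.05
for u in((133,392),(298,382)): print("mould top",ray("top",(u[0]/4+110,u[1]/4+140),.05)*1000)
E
```

```text
h2 top [510.37946644 201.47251249 156.6       ]
h1 scene [622.79118016 210.25162355 156.6       ]
expected [620.63045336 211.01525027]
expected [510.96954664 202.38474973]
top [487.19871296 241.51284212 156.6       ]
top [491.71742361 156.76135693 156.6       ]
scene [646.7670803  169.85191477 156.6       ]
scene [640.42794884 253.25524177 156.6       ]
dowel1 scene tip [622.9332617  218.22038265  72.        ]
mould top [475.04505034 258.90305868  50.        ]
mould top [479.77536468 151.68276539  50.        ]
```

Call:
send_rows --pt "0.1 -0.5 1 0 0 0" --pt "0 -0.4 1 0 0 0" --pt "0 0 1 0 0 0" --pt "0 0 1 0 0 0" --pt "0 0 1 0 0 0" --pt "0 0 0.5 0 0 0" --pt "0 0 0 0 0 0" --pt "0 0 0 0 0 0" --pt "0 0 0 0 0 0" --pt "0 0 0 0 0 0"

```text
time_s: 13.68
tcp_pos: [0.5675, 0.2158, 0.1112]
orientation: [-3.139, -0.12, -0.002]
wrist_force: [-0.3, -0.8, -4.0]
gripper_width: 0.247
finger_force: 45.0
```

```bash
python3 - <<'E'
from h import *
go(566.5,216,94,-85.7); print(manip.observe()["wrist_torque"])
f=cams.grab_frame('top'); s=cams.grab_frame('scene')
a=cv2.resize(f[140:270,110:210],None,fx=4,fy=4,interpolation=2);b=cv2.resize(s[190:340,330:430],None,fx=4,fy=4,interpolation=2)[:520]
cv2.imwrite('pics/g4.png',np.hstack([a,b])[:,:,::-1])
E
```

```text
t 13.68 tcp [567.5 215.8 111.2] yaw -85.6 F [-0.3 -0.8 -4. ] ff 45.0 w 21.7
turn [-0.02 -0.06  0.08] shift now cm [-0.1  -0.02  1.72] shift after turn [-0.1  -0.03  1.72]
[ 0.03826403  0.17311786 -0.01404364]
```

View pics/g4.png

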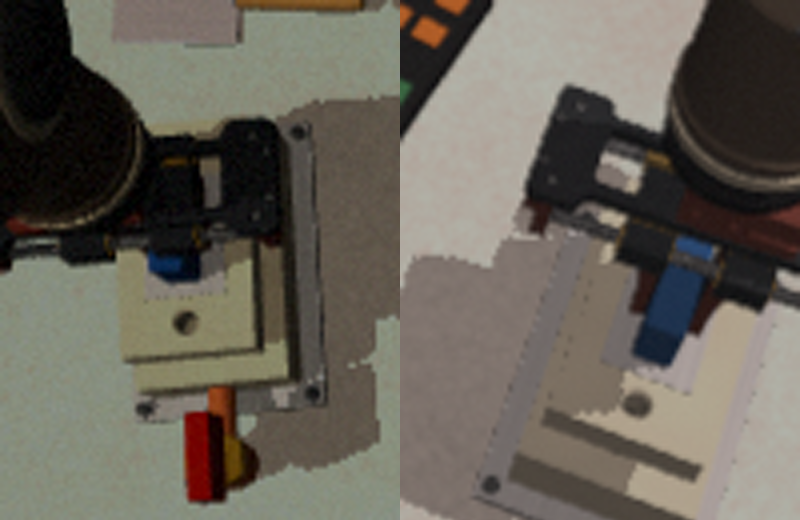

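The slab is centred and parallel over the mould, with its hole at crop (185,322) above the rear dowel. I lower slowly.

Call:
send_rows --pt "-0.1 0 0.2 0 0 0.1" --pt "0 0 0.2 0 0 0" --pt "0 0 0.2 0 0 0" --pt "0 0 0.2 0 0 0" --pt "0 0 0.2 0 0 0" --pt "0 0 0.2 0 0 0" --pt "0 0 0.2 0 0 0" --pt "0 0 0.1 0 0 0" --pt "0 0 0 0 0 0" --pt "0 0 0 0 0 0"

```text
time_s: 14.62
tcp_pos: [0.566, 0.2157, 0.0956]
orientation: [3.139, 0.118, -0.0]
wrist_force: [0.2, -0.3, -5.4]
gripper_width: 0.248
finger_force: 45.0
```

```bash
python3 -c "
from h import *
go(566.5,216,88,-85.7); print(manip.observe()['wrist_torque'])"
```

```text
t 14.62 tcp [566.  215.7  95.6] yaw -85.7 F [ 0.2 -0.3 -5.4] ff 45.0 w 21.8
turn [ 0.    0.01 -0.01] shift now cm [ 0.05 -0.03  0.76] shift after turn [ 0.05 -0.03  0.76]
[ 0.02685052  0.28115713 -0.01038572]
```

It is 8.6 mm below the dowel tips with no side force, so the dowels are in the holes. I carry on down to the seal.

Call:
send_rows --pt "0 0 0.1 0 0 0" --pt "0 0 0.1 0 0 0" --pt "0 0 0.1 0 0 0" --pt "0 0 0.1 0 0 0" --pt "0 0 0.1 0 0 0" --pt "0 0 0.1 0 0 0" --pt "0 0 0.1 0 0 0" --pt "0 0 0.1 0 0 0" --pt "0 0 0 0 0 0" --pt "0 0 0 0 0 0"

```text
time_s: 15.45
tcp_pos: [0.5658, 0.216, 0.0879]
orientation: [-3.139, -0.118, 0.001]
wrist_force: [-5.1, 1.5, 1.9]
gripper_width: 0.249
finger_force: 45.0
```

```bash
python3 -c "
from h import *
go(566.5,216,82.2,-85.7); print(manip.observe()['wrist_torque'])"
```

```text
t 15.45 tcp [565.8 216.   87.9] yaw -85.7 F [-5.1  1.5  1.9] ff 45.0 w 21.9
turn [-0.04  0.03  0.01] shift now cm [0.07 0.01 0.57] shift after turn [0.07 0.01 0.57]
[0.33910753 1.34401878 0.14044362]
```

The seal is touched, and the dowels push toward −x at 5 N. I shift by 1 mm to relieve that and press on.

Call:
send_rows --pt "-0.05 0 0 0 0 0" --pt "-0.05 0 0.1 0 0 0" --pt "0 0 0.1 0 0 0" --pt "0 0 0.1 0 0 0" --pt "0 0 0.1 0 0 0" --pt "0 0 0.1 0 0 0" --pt "0 0 0.1 0 0 0" --pt "0 0 0 0 0 0" --pt "0 0 0 0 0 0" --pt "0 0 0 0 0 0"

```text
time_s: 16.28
tcp_pos: [0.5657, 0.216, 0.0828]
orientation: [-3.138, -0.118, -0.002]
wrist_force: [-5.0, 1.7, 9.2]
gripper_width: 0.249
finger_force: 45.0
```

```bash
python3 -c "
from h import *
go(566.5,216,82.2,-85.7); print(manip.observe()['wrist_torque'])"
```

```text
t 16.28 tcp [565.7 216.   82.8] yaw -85.7 F [-5.   1.7  9.2] ff 45.0 w 21.9
turn [-0.06 -0.08 -0.  ] shift now cm [0.08 0.   0.06] shift after turn [0.08 0.   0.06]
[0.37565071 1.41793106 0.11975118]
```

Call:
send_rows --pt "0 0 0.1 0 0 0" --pt "0 0 0.1 0 0 0" --pt "0 0 0 0 0 0" --pt "0 0 0 0 0 0" --pt "0 0 0 0 0 0" --pt "0 0 0 0 0 0" --pt "0 0 0 0 0 0" --pt "0 0 0 0 0 0" --pt "0 0 0 0 0 0" --pt "0 0 0 0 0 0"

```text
time_s: 17.12
tcp_pos: [0.5657, 0.2161, 0.0821]
orientation: [-3.137, -0.118, -0.002]
wrist_force: [-11.6, 1.1, 22.8]
gripper_width: 0.248
finger_force: 45.0
```

```bash
python3 -c "
from h import *
go(566.5,216,82.2,-85.7); print(manip.observe()['wrist_torque'])"
```

```text
t 17.12 tcp [565.7 216.1  82.1] yaw -85.7 F [-11.6   1.1  22.8] ff 45.0 w 21.7
turn [-0.12 -0.08  0.01] shift now cm [ 0.08  0.01 -0.01] shift after turn [ 0.08  0.01 -0.01]
[-0.20935295  2.47478934  0.09084198]
```

Call:
send_rows --pt "0 0 0.1 0 0 0" --pt "0 0 0 0 0 0" --pt "0 0 0 0 0 0" --pt "0 0 0 0 0 0" --pt "0 0 0 0 0 0" --pt "0 0 0 0 0 0" --pt "0 0 0 0 0 0" --pt "0 0 0 0 0 0" --pt "0 0 0 0 0 0" --pt "0 0 0 0 0 0"

```text
time_s: 17.95
tcp_pos: [0.5657, 0.2161, 0.0821]
orientation: [-3.136, -0.118, -0.002]
wrist_force: [-15.0, 0.6, 32.9]
gripper_width: 0.245
finger_force: 45.0
```

```bash
python3 - <<'E'
from h import *
go(566.5,216,82.2,-85.7)
f=cams.grab_frame('top'); s=cams.grab_frame('scene')
a=cv2.resize(f[140:270,110:210],None,fx=4,fy=4,interpolation=2);b=cv2.resize(s[190:340,330:430],None,fx=4,fy=4,interpolation=2)[:520]
cv2.imwrite('pics/g5.png',np.hstack([a,b])[:,:,::-1])
E
```

```text
t 17.95 tcp [565.7 216.1  82.1] yaw -85.7 F [-15.    0.6  32.9] ff 45.0 w 21.5
turn [-0.16 -0.08  0.01] shift now cm [ 0.08  0.01 -0.01] shift after turn [ 0.08  0.01 -0.01]
```

View pics/g5.png

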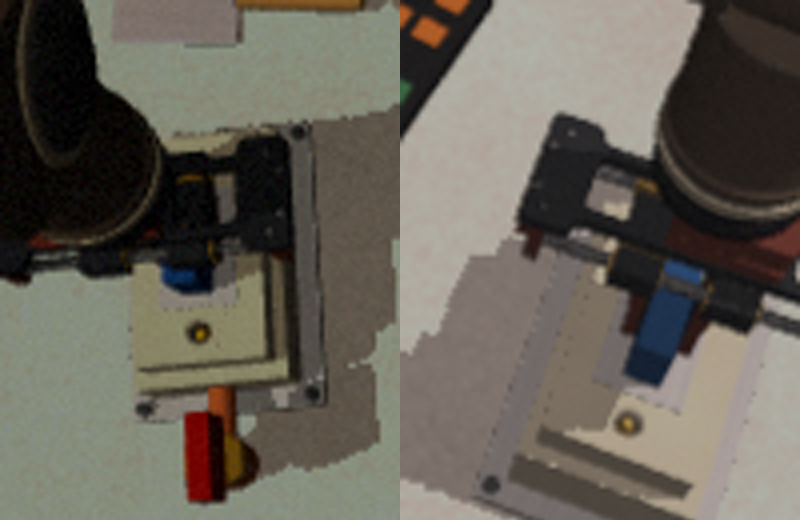

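Brass dowel tips show in both holes, at crop (200,333) and (628,424). The slab is flush: z stays at 82.1 mm while the downward force rises to 33 N. The red bar is in line with the pipe, so I hand in.

```bash
python3 -c "
from h import *
print(manip.finish_job())"
```

```text
the job is handed in; nothing more can be done
None
```

The job is handed in at about 18 s with the drain bar turned to its stop and the upper half on both dowels, pressed flush at about 33 N and still gripped; I never moved near the jar, beaker, meter or scraper, and no verdict came back.

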